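Fetch the mounting-medium jar from behind the reagents

TASK

Fetch the small brown jar with the white cap that stands hemmed in at the back of the grey reagent rack: first stand the three vessels round it (the tall brown bottle, clear staining jar, dropper bottle) together in the long steel tray, then stand the brown jar in the round dish on the white coverslipping board, and only after that put the three vessels back in the rack, each on the very spot where it stood at the start, to within about a centimetre. Keep everything upright, and leave the little oil bottle and the coverslip box in the rack where they are.

Things in the scene. Friction and masses are not known exactly. Their poses are not given: they have to be found in the camera images.
- bottle: brown reagent bottle with a red screw cap, upright and round: 60 mm in diameter up to 82 mm, then a shoulder, then a cap 33 mm wide from 105 to 126 mm (the top); 0.26 kg. Origin at the centre of its underside, z up. It starts on one of the rack's three large pads
- coplin: clear open-topped staining jar with a wide foot, upright and round: foot 68 mm in diameter and 11 mm high, body 52 mm wide from 14 to 78 mm, rim 58 mm wide from 78 to 89 mm (the top); 0.12 kg. Origin at the centre of its underside, z up. It starts on one of the rack's three large pads
- dropper: slim brown dropper bottle with a black rubber bulb on top, upright and round: body 37 mm in diameter up to 48 mm, then a shoulder, collar 24 mm wide from 58 to 72 mm, bulb 13 mm wide from 72 to 102 mm (the top); 0.07 kg. Origin at the centre of its underside, z up. It starts on one of the rack's three large pads
- jar: the thing to fetch: small brown jar with a white cap, upright and round, 32 mm in diameter, 59 mm high, 0.06 kg. Origin at the centre of its underside, z up. It starts on the small pad at the middle of the rack's back, between the other vessels, which are taller and leave no room for a gripper
- oil: bystander, to be left alone: the smallest brown bottle, with a black cap, 26 mm in diameter, 52 mm high, loose in the front right corner of the rack. Origin at the centre of its underside
- slips: bystander, to be left alone: flat white cardboard box, 46x62x16 mm, loose in the front left corner of the rack. Origin at the centre of its underside
- rack: grey plastic reagent rack, fixed: plate 170 (x) x 260 (y) mm whose top is 6 mm above the origin, with a lip all round, 12 mm above the origin and 4 mm wide. Origin at the centre of its underside, x away from the robot, y to the left, turned a little from start to start. Flat black pads, at (x, y): large ones 71 mm wide at (35, 66), (35, -66) and (-37, 0) mm, one for each of the three vessels, in any order; a small one at (35, 0) for the jar
- side_tray: long low steel tray, fixed and empty: 280 (x) x 140 (y) mm outside, 14 mm high, walls and floor 3 mm thick; it lies to the left or the right of the rack. Origin at the centre of its underside, x along its length. It has room for the three vessels in a row 90 mm apart
- dish (a point): centre of the inner floor, where the jar is to stand, of the round aluminium dish on the white coverslipping board (fixed, on the side of the rack where the tray is not). The dish is 54 mm wide inside, its rim 7 mm above this floor, the floor 10 mm above the bench. The board is 170x120x8 mm
Mind the look-alikes: they are no part of the job. Of the things that look like the bottle, the smaller one is meant. What is shaped like the dropper but turquoise is not meant.

How it is judged:
By the outcome, as a careful person would: the job done as asked, in the order asked, and still so for the second after the job is handed in, with the robot touching nothing.
It also fails if it takes over 141 s, if anything falls off the work surface, if the arm or the gripper's body presses on something with over 40 N, if the wrist force passes 120 N, or if a joint passes its speed limit or range.

ROBOT

A 7-joint arm with a two-finger parallel gripper is mounted at the origin on a cart in front of the work surface, level with it; the furniture and walls round the work are solid. World frame = base frame: x ahead of the robot, y to its left, z up, the work surface at z = 0. Lengths are in m, angles in rad, forces in N, time in s.
With the tool pointing down it reaches from about 0.4 to 0.875 m from the base axis. Payload 19.3 kg.
Tool frame: the origin (TCP) lies midway between the tips of the shut fingers; the grasp point (between the pads) lies 19 mm behind it (ctrl.pinch_z is the distance from the TCP to the grasp point, in m); z points along the fingers, y is the line along which they close (so a half turn about z gives the same grasp; the last joint's range is limited). The gripper opens to 85 mm and grips with 20 to 120 N. Pads are 22 mm wide; open, the fingers measure 114 mm over their backs; the gripper's body (76 mm by 85 mm) begins 54 mm behind the grasp point. The pads swing forward as they close: fully open they stand 13 mm farther back than shut.
Start: joints at [-1.246, 0.521, -0.036, 1.599, 0.021, 1.021, -0.113], TCP at [0.24, 0.577, 0.231] pointing down, gripper open.
Joint ranges: [-2.91, 2.91], [-0.3, 2.13], [-1.5, 1.42], [0.17, 2.43], [-1.26, 4.41], [0.16, 1.93], [-2.52, 2.52]. Speed limits (rad/s): [1.89, 1.89, 2.39, 2.39, 3.01, 3.01, 3.01].

INTERFACE

Orientations are given as a unit quaternion [w, x, y, z].
In Python, from bench import ctrl gives the robot as it stands. The module is installed in compiled form; this text tells all that it offers.
- The arm moves only by the tool servo_tool, never from a script. Its argument "commands" is text: rows parted by semicolons, each of 7 numbers parted by spaces: the closure, from 0 (fully open) to 1 (shut), then the shift along the tool's x, y, z normalised to -1 to 1, where 1 is 200 mm, then the turn, a rotation vector about the tool's x, y, z normalised to -1 to 1, where 1 is 180 degrees. In form: hand dx dy dz wx wy wz; .... A call has 1 to 12 rows; each row is the pose to reach, as a shift and turn from the pose commanded when the call began, along the tool's axes at that moment, turning the shorter way round; what a row does not reach only later rows make up. A row lasts 1/12 s, in which the tool goes at most 41.7 mm and 7.16 degrees, less where a joint would pass 70% of its speed; a pose out of reach is approached as far as the arm can. A call with a number of a shift or a turn outside -1 to 1 is refused whole. A call with a gripper value outside its range is refused whole. The fingers move at their own pace and stop on an object; "grip_force" is the grip in N (left out, the last holds). Time passes only in rows, so rows that repeat a pose let the fingers close. It gives the time, the measured TCP pose, the force, the opening and the grip force at its end, in the units of the state.
- ctrl.state(): the state, without advancing time (a new reading comes with each control period).
- ctrl.camera(name): name is "side" or "top"; returns a dict with "frame" (420x560x3 uint8, blue, green, red), "K" (3x3 intrinsics, pixels), "rvec" (rotation vector, rad) and "tvec" (3), from world to camera coordinates, as OpenCV has them. Camera axes: x right, y down, z forward; pixel columns grow to the right and rows downward; lengths in m; the calibration is good to about 2 mm. A picture is of the moment at which its call begins. There is no depth.
- ctrl.hand_in(): hands the job in; it is judged then, once.
Trained networks look in a picture, given as the dict that the camera call returned (one of the last four; its "shot" number tells which), for a name from the list of things; names that differ only in an ending like _2 or _b are one class to them, and where a whole thing is asked for, a point or a joint stands for the part that bears it (a point fixed in the world has none). Each returns a list of dicts, best first, with "p" (0 to 1); they miss things now and then, are a little off and sometimes report something else, mostly with a low value. They report only what shows in the picture. A call takes as long as a camera call. They do not tell look-alikes from the thing itself.
- ctrl.outline_of(picture, target): "region" (420x560 bool, what is visible of it) and "at" ([column, row] in pixels, amid what is visible of it).
- ctrl.mark_of(picture, target): "at" ([column, row] in pixels: a listed point, or the origin of a listed thing).
The state is a dict: "time": time; "qpos": joint angles; "dq": joint speeds; "joint_torque": joint torques, N m; "ee_pos": TCP position; "orientation": TCP orientation; "contact_force": force on the tool from outside, world axes, zero at the start; "wrist_torque": the same for the moment, N m; "finger_gap": finger opening in m; "grip_force": force on a finger pad.
Only numpy, scipy, OpenCV 4.12 (cv2) and the standard library are available. Lean on these libraries where they do the work, as an engineer would, in place of code of your own. Each camera call takes 0.05 s, during which the arm holds its last target. There are 200 camera calls.

## Working session

There is one attempt and no reset: what is moved stays moved. The work goes in short steps, Python scripts to look and compute and a tool call to move; the robot and the scene stay as the last step left them, time stands still between calls to the robot, and variables do not carry over. Pictures are saved under pics/ and viewed, at most 14 in all, crops included, and the job is handed in when it is done.

Besides the shell and the picture viewer there is one more tool, called after "Emit:" as a command line: name --argument value ..., lists and objects as JSON in quotes. servo_tool: Moves the arm, as the interface text tells. Scaled input: -1 to 1 covers 200 mm each way for a shift and 180 degrees each way for a turn. Its arguments: {"type":"object","properties":{"commands":{"type":"string"},"grip_force":{"type":"number"}},"required":["commands"]}

```bash
mkdir -p pics
cat > h.py <<'E'
import numpy as np, cv2
from bench import ctrl
def P(c):
    R=cv2.Rodrigues(np.array(c["rvec"],float))[0]; return np.array(c["K"],float),R,np.array(c["tvec"],float).ravel()
def ray(c,px,z):
    K,R,t=P(c); d=R.T@np.linalg.solve(K,[px[0],px[1],1.]); o=-R.T@t
    return o+d*(z-o[2])/d[2]
def proj(c,p):
    K,R,t=P(c); q=K@(R@np.array(p,float)+t); return q[:2]/q[2]
E
python3 - <<'E'
from h import *
s=ctrl.state(); print(s)
for n in ("side","top"):
    c=ctrl.camera(n); cv2.imwrite(f"pics/{n}0.png",c["frame"]); K,R,t=P(c); print(n,"cam at",(-R.T@t).round(3))
    for k in ["bottle","coplin","dropper","jar","oil","slips","rack","side_tray","dish"]:
        z=0.01 if k=="dish" else 0.006
        if k in("rack","side_tray"): z=0
        print(k,[(round(d["p"],2),np.round(d["at"]).tolist(),ray(c,d["at"],z)[:2].round(3).tolist()) for d in ctrl.mark_of(c,k)[:4]])
E
```

```text
{'time': 0.0, 'qpos': array([-1.24617178,  0.52201633, -0.03631001,  1.5999745 ,  0.02120113,
        1.02111684, -0.11279811]), 'dq': array([ 0.00025702,  0.00073302,  0.00101145,  0.00087556, -0.00152642,
       -0.00068034,  0.00038048]), 'joint_torque': array([-1.26643583e-03, -9.27082586e+01,  1.97951742e+00, -3.69925940e+01,
        1.77693728e-02,  8.20779271e-03, -5.63801404e-05]), 'ee_pos': array([0.24032106, 0.57659447, 0.23073649]), 'orientation': array([-6.62120145e-05,  1.96143855e-01,  9.80574969e-01, -5.61119090e-04]), 'contact_force': array([-0.04659963, -0.74766334, -0.52603408]), 'wrist_torque': array([-0.00276345, -0.0021801 ,  0.00705857]), 'grip_force': 0.0, 'finger_gap': 0.08536103242395687}
side cam at [ 0.616 -0.998  0.554]
bottle [(0.89, [333.0, 239.0], [0.689, -0.061]), (0.71, [247.0, 222.0], [0.482, 0.007]), (0.43, [261.0, 290.0], [0.542, -0.262])]
coplin [(0.77, [277.0, 237.0], [0.561, -0.062])]
dropper [(0.78, [279.0, 209.0], [0.557, 0.081])]
jar [(0.54, [237.0, 243.0], [0.473, -0.094])]
oil [(0.71, [234.0, 243.0], [0.466, -0.091])]
slips []
rack [(0.86, 
[... 208 characters left out ...]
top cam at [ 0.346 -0.014  1.058]
bottle [(0.59, [262.0, 246.0], [0.481, 0.016]), (0.59, [305.0, 164.0], [0.691, -0.062])]
coplin [(0.94, [299.0, 219.0], [0.554, -0.062]), (0.44, [243.0, 206.0], [0.57, 0.072])]
dropper [(0.84, [241.0, 207.0], [0.567, 0.076]), (0.59, [267.0, 164.0], [0.679, 0.028]), (0.5, [268.0, 210.0], [0.566, 0.013]), (0.37, [305.0, 258.0], [0.464, -0.085])]
jar [(0.57, [270.0, 211.0], [0.565, 0.009])]
oil [(0.68, [306.0, 258.0], [0.465, -0.088])]
slips [(0.93, [222.0, 243.0], [0.478, 0.111])]
rack [(0.87, [267.0, 231.0], [0.519, 0.009]), (0.53, [297.0, 219.0], [0.556, -0.058])]
side_tray [(0.9, [143.0, 234.0], [0.476, 0.296])]
dish [(0.7, [391.0, 238.0], [0.534, -0.278])]
```

View pics/side0.png

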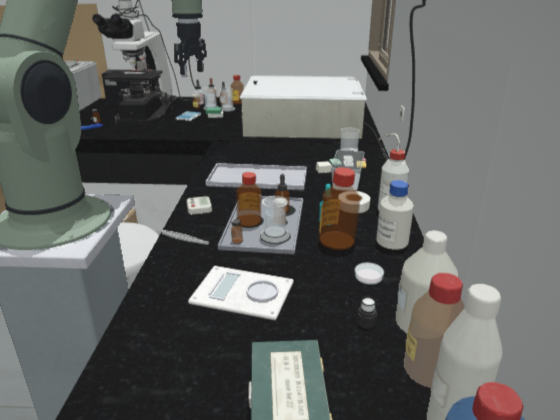

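View pics/top0.png

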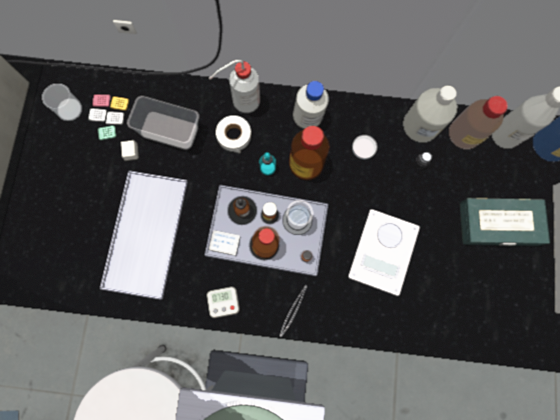

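Candidates: the bottle could be the small red-capped one in the rack (top 265,243) or the large one behind it (310,152), so I take the small one. The dropper could be the brown one in the rack (240,208) or the turquoise one (267,163), so I take the brown one. The jar could be the white-capped one (270,211), the black-capped oil bottle (306,258) or the small clear bottle on the bench (425,158), so I take the one at (270,211). The tray is on the left (143,234) and the dish on the right (390,236). Next I fit silhouettes and check the choice in one crop.

```bash
cat >> h.py <<'E'
from scipy.optimize import minimize
M={"bottle":[(0,.03),(.082,.03),(.105,.0165),(.126,.0165)],"coplin":[(0,.034),(.011,.034),(.014,.026),(.078,.026),(.078,.029),(.089,.029)],
"dropper":[(0,.0185),(.048,.0185),(.058,.012),(.072,.012),(.072,.0065),(.102,.0065)],"jar":[(0,.016),(.059,.016)],"oil":[(0,.013),(.052,.013)]}
A=np.linspace(0,2*np.pi,40)
def sil(c,k,x,y,z0,S=4):
    m=np.zeros((420*S,560*S),np.uint8)
    K,R,t=P(c); pr=[]
    for z,r in M[k]:
        p=np.c_[x+r*np.cos(A),y+r*np.sin(A),np.full(40,z0+z)]; q=(K@(R@p.T+t[:,None])).T; pr.append((q[:,:2]/q[:,2:]+.5)*S)
    for a,b in zip(pr,pr[1:]): cv2.fillConvexPoly(m,cv2.convexHull(np.r_[a,b].astype(np.float32)).astype(np.int32),1)
    return cv2.resize(m.astype(np.float32),(560,420),interpolation=cv2.INTER_AREA)
def fit(c,k,xy,z0):
    ds=[d for d in ctrl.outline_of(c,k)]
    pc=proj(c,[*xy,z0+M[k][-1][0]/2]); ds=[d for d in ds if np.hypot(*(np.array(d["at"])-pc))<14]
    if not ds: return None
    g=ds[0]["region"].astype(np.float32)
    f=lambda v:1-np.minimum(s:=sil(c,k,v[0],v[1],z0),g).sum()/np.maximum(s,g).sum()
    r=minimize(f,xy,method="Nelder-Mead",options=dict(initial_simplex=[xy,np.add(xy,[.008,0]),np.add(xy,[0,.008])],xatol=2e-4,fatol=1e-4))
    return r.x.round(4).tolist(),round(1-r.fun,3)
def rect(c,k,z):
    d=ctrl.outline_of(c,k)[0]["region"].astype(np.uint8)
    ct=max(cv2.findContours(d,0,1)[0],key=cv2.contourArea)[:,0]
    w=np.array([ray(c,p,z)[:2] for p in ct]); return cv2.minAreaRect((w*1000).astype(np.float32))
E
python3 - <<'E'
from h import *
X={"bottle":(.481,.012),"coplin":(.556,-.062),"dropper":(.563,.077),"jar":(.565,.009),"oil":(.465,-.088)}
for n in ("side","top"):
    c=ctrl.camera(n)
    for k,v in X.items(): print(n,k,fit(c,k,list(v),.006))
    for k,z in (("rack",.012),("side_tray",.014)): print(k,rect(c,k,z))
    for d in ctrl.mark_of(c,"dish")[:1]: print(d["p"],ray(c,d["at"],.01))
    if n=="top": cv2.imwrite("pics/crop.png",cv2.resize(c["frame"][150:300,190:420],None,fx=3.4,fy=3.4,interpolation=2))
E
```

```text
side bottle ([0.4882, 0.0156], np.float64(0.945))
side coplin ([0.5543, -0.0514], np.float64(0.911))
side dropper ([0.5646, 0.0868], np.float64(0.54))
side jar None
side oil ([0.471, -0.0822], np.float64(0.868))
rack ((524.4503173828125, 4.371124267578125), (276.505126953125, 172.2371826171875), 86.59150695800781)
side_tray ((481.6311340332031, 281.9705505371094), (170.87652587890625, 282.6387023925781), 87.4470443725586)
0.64 [ 0.54277472 -0.27922562  0.01      ]
top bottle ([0.4856, 0.0089], np.float64(0.94))
top coplin ([0.551, -0.0573], np.float64(0.941))
top dropper ([0.5617, 0.0742], np.float64(0.866))
top jar ([0.5582, 0.0102], np.float64(0.899))
top oil None
rack ((520.1337890625, 10.596588134765625), (261.58013916015625, 172.90235900878906), 86.61040496826172)
side_tray ((478.66839599609375, 290.89141845703125), (143.8483123779297, 279.6997985839844), 87.08342742919922)
0.58 [ 0.53873895 -0.27960292  0.01      ]
```

View pics/crop.png

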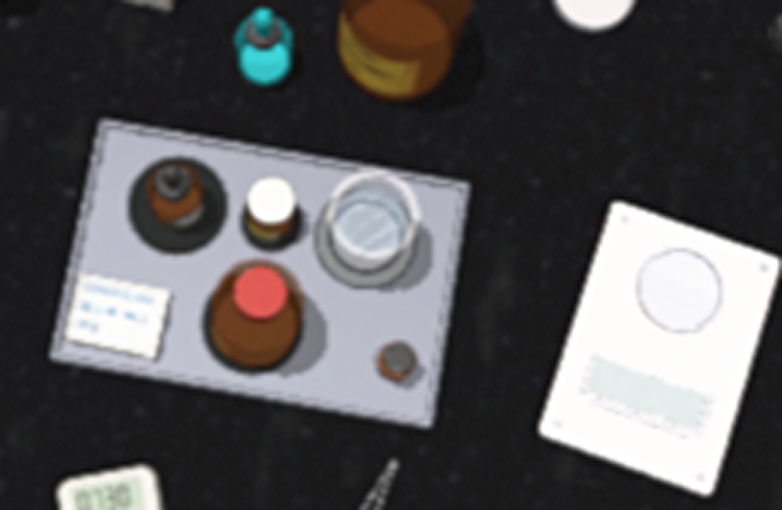

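The crop confirms the choice: dropper (175,195), jar with white cap (270,205), coplin (370,225), bottle (260,310), and the dish (679,290) on the board. Everything sits on its pad to within a few mm. I set off with the fingers at a constant 45°.

Emit:
servo_tool --commands "0 -.74 -.715 0 0 0 .1244; 0 -.74 -.715 0 0 0 .1244; 0 -.74 -.715 0 0 0 .1244; 0 -.74 -.715 0 0 0 .1244; 0 -.74 -.715 0 0 0 .1244; 0 -.74 -.715 0 0 0 .1244" --grip_force 40

```text
time: 2.4
ee_pos: [0.3253, 0.3815, 0.2317]
orientation: [0.001, 0.386, 0.922, -0.001]
contact_force: [1.0, 0.1, 1.1]
finger_gap: 0.0853
grip_force: 0.0
```

```bash
cat >> h.py <<'E'
from scipy.spatial.transform import Rotation
def go(*W):
    s=ctrl.state(); q=s["orientation"]; R=Rotation.from_quat([*q[1:],q[0]]); p=s["ee_pos"]
    print("t",round(s["time"],2),"p",p.round(4),"gap",round(s["finger_gap"],4),"F",round(s["grip_force"],1),s["contact_force"].round(1),"yaw y",np.degrees(np.arctan2(R.as_matrix()[1,1],R.as_matrix()[0,1])).round(2), "tilt",(R.as_matrix()[:,2]).round(3))
    for w in W: print(w,(R.inv().apply(np.array(w)-p)/.2).round(3), "rows",np.ceil(np.linalg.norm(np.array(w)-p)/.0417))
E
python3 -c "
from h import *
go((.486,.011,.23),(.486,.011,.099))"
```

```text
t 2.4 p [0.3253 0.3815 0.2317] gap 0.0853 F 0.0 [1.  0.1 1.1] yaw y 44.58 tilt [ 0.001 -0.002 -1.   ]
(0.486, 0.011, 0.23) [-1.884 -0.728  0.013] rows 10.0
(0.486, 0.011, 0.099) [-1.882 -0.727  0.668] rows 11.0
```

Emit:
servo_tool --commands "0 -.94 -.364 0 0 0 0; 0 -.94 -.364 0 0 0 0; 0 -.94 -.364 0 0 0 0; 0 -.94 -.364 0 0 0 0; 0 -.94 -.364 0 0 0 0; 0 -.94 -.364 0 0 0 0"

```text
time: 2.9
ee_pos: [0.4057, 0.1976, 0.2317]
orientation: [0.001, 0.386, 0.922, -0.0]
contact_force: [-0.4, 0.1, 0.2]
finger_gap: 0.0852
grip_force: 0.0
```

Emit:
servo_tool --commands "0 -.94 -.364 0 0 0 0; 0 -.94 -.364 0 0 0 0; 0 -.94 -.364 0 0 0 0; 0 -.94 -.364 0 0 0 0; 0 -.94 -.364 0 0 0 0; 0 -.94 -.364 0 0 0 0; 0 -.94 -.364 0 0 0 0"

```text
time: 3.48
ee_pos: [0.4853, 0.0174, 0.2312]
orientation: [0.0, 0.384, 0.923, -0.0]
contact_force: [-0.2, 0.9, -0.6]
finger_gap: 0.0851
grip_force: 0.0
```

```bash
python3 -c "
from h import *
go((.486,.011,.099))
c=ctrl.camera('side');cv2.imwrite('pics/a.png',cv2.resize(c['frame'][100:300,180:400],None,fx=3,fy=3))"
```

```text
t 3.48 p [0.4853 0.0174 0.2312] gap 0.0851 F 0.0 [-0.2  0.9 -0.6] yaw y 44.79 tilt [ 0. -0. -1.]
(0.486, 0.011, 0.099) [-0.025 -0.02   0.661] rows 4.0
```

View pics/a.png

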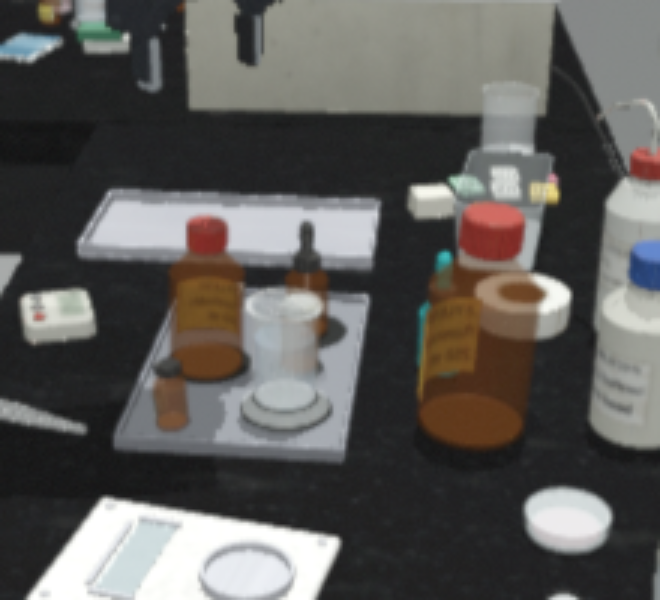

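The side picture shows the open fingers above the bottle cap (205,235 in the crop), with nothing in the way. Going down.

Emit:
servo_tool --commands "0 0 0 .2 0 0 0; 0 0 0 .4 0 0 0; 0 0 0 .55 0 0 0; 0 0 0 .655 0 0 0; 0 0 0 .655 0 0 0"

```text
time: 3.95
ee_pos: [0.4826, 0.0204, 0.097]
orientation: [-0.002, 0.382, 0.924, -0.001]
contact_force: [0.3, -0.5, -0.8]
finger_gap: 0.0853
grip_force: 0.0
```

```bash
python3 -c "
from h import *
go((.486,.011,.099))"
```

```text
t 3.95 p [0.4826 0.0204 0.097 ] gap 0.0853 F 0.0 [ 0.3 -0.5 -0.8] yaw y 45.11 tilt [-0.006 -0.001 -1.   ]
(0.486, 0.011, 0.099) [-0.045 -0.021 -0.01 ] rows 1.0
```

Emit:
servo_tool --commands "0 -.045 -.021 -.01 0 0 0; 0 -.045 -.021 -.01 0 0 0; .6 -.045 -.021 -.01 0 0 0; 1 -.045 -.021 -.01 0 0 0; 1 -.045 -.021 -.01 0 0 0; 1 -.045 -.021 -.01 0 0 0; 1 -.045 -.021 -.01 0 0 0; 1 -.045 -.021 -.01 0 0 0; 1 -.045 -.021 -.01 0 0 0; 1 -.045 -.021 -.01 0 0 0"

```text
time: 4.78
ee_pos: [0.4886, 0.0096, 0.1032]
orientation: [0.001, 0.383, 0.924, 0.0]
contact_force: [-1.9, -2.0, 15.1]
finger_gap: 0.0407
grip_force: 37.9
```

```bash
python3 -c "
from h import *
go((.486,.011,.099),(.389,.2955,.18))"
```

```text
t 4.78 p [0.4886 0.0096 0.1032] gap 0.0407 F 37.9 [-1.9 -2.  15.1] yaw y 44.97 tilt [ 0.001  0.    -1.   ]
(0.486, 0.011, 0.099) [ 0.014 -0.004  0.021] rows 1.0
(0.389, 0.2955, 0.18) [ 1.363  0.658 -0.385] rows 8.0
```

The gap of 40.7 mm and the upward push show that the tips are on the shoulder, so I regrip higher.

Emit:
servo_tool --commands "0 0 0 0 0 0 0; 0 0 0 0 0 0 0; 0 0 0 -.065 0 0 0; 0 0 0 -.065 0 0 0; 0 0 0 -.065 0 0 0; 1 0 0 -.065 0 0 0; 1 0 0 -.065 0 0 0; 1 0 0 -.065 0 0 0; 1 0 0 -.065 0 0 0; 1 0 0 -.065 0 0 0; 1 0 0 -.065 0 0 0; 1 0 0 -.065 0 0 0"

```text
time: 5.78
ee_pos: [0.4881, 0.0096, 0.1153]
orientation: [-0.0, 0.383, 0.924, -0.0]
contact_force: [-2.5, -1.7, 5.0]
finger_gap: 0.0308
grip_force: 38.2
```

```bash
python3 -c "
from h import *
go((.486,.011,.099),(.389,.2955,.18))
c=ctrl.camera('side');cv2.imwrite('pics/b.png',cv2.resize(c['frame'][100:300,180:400],None,fx=3,fy=3))"
```

```text
t 5.78 p [0.4881 0.0096 0.1153] gap 0.0308 F 38.2 [-2.5 -1.7  5. ] yaw y 44.97 tilt [-0. -0. -1.]
(0.486, 0.011, 0.099) [ 0.013 -0.002  0.082] rows 1.0
(0.389, 0.2955, 0.18) [ 1.362  0.66  -0.324] rows 8.0
```

View pics/b.png

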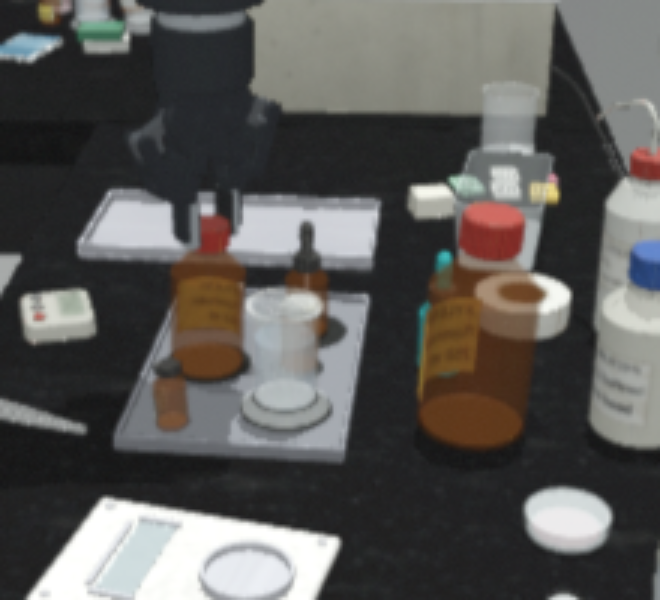

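The fingers hold the red cap cleanly. I lift and carry to the near tray slot.

Emit:
servo_tool --commands "1 0 0 -.15 0 0 0; 1 0 0 -.35 0 0 0; 1 .2 .1 -.35 0 0 0; 1 .4 .2 -.35 0 0 0; 1 .6 .29 -.35 0 0 0; 1 .8 .39 -.35 0 0 0; 1 .99 .48 -.35 0 0 0; 1 .99 .48 -.35 0 0 0" --grip_force 60

```text
time: 6.5
ee_pos: [0.4135, 0.2235, 0.185]
orientation: [-0.001, 0.38, 0.925, 0.001]
contact_force: [0.8, 1.1, -3.3]
finger_gap: 0.0303
grip_force: 58.5
```

```bash
python3 -c "
from h import *
go((.389,.2955,.185),(.389,.2955,.115))"
```

```text
t 6.5 p [0.4135 0.2235 0.185 ] gap 0.0303 F 58.5 [ 0.8  1.1 -3.3] yaw y 45.33 tilt [-0.001  0.002 -1.   ]
(0.389, 0.2955, 0.185) [0.34  0.17  0.001] rows 2.0
(0.389, 0.2955, 0.115) [0.34  0.17  0.351] rows 3.0
```

Emit:
servo_tool --commands "1 .17 .085 0 0 0 0; 1 .32 .16 0 0 0 0; 1 .32 .16 0 0 0 0; 1 .32 .16 .12 0 0 0; 1 .32 .16 .24 0 0 0; 1 .32 .16 .32 0 0 0; 1 .32 .16 .34 0 0 0; 1 .32 .16 .34 0 0 0; 1 .32 .16 .34 0 0 0"

```text
time: 7.25
ee_pos: [0.3938, 0.2856, 0.1178]
orientation: [0.0, 0.383, 0.924, 0.0]
contact_force: [0.0, -0.6, -3.1]
finger_gap: 0.0303
grip_force: 59.0
```

```bash
python3 -c "
from h import *
go((.389,.2955,.115))"
```

```text
t 7.25 p [0.3938 0.2856 0.1178] gap 0.0303 F 59.0 [ 0.  -0.6 -3.1] yaw y 44.97 tilt [ 0.  0. -1.]
(0.389, 0.2955, 0.115) [0.052 0.018 0.014] rows 1.0
```

Emit:
servo_tool --commands "1 .04 .015 .01 0 0 0; 1 .04 .015 .027 0 0 0; 1 .04 .015 .027 0 0 0; 1 .04 .015 .027 0 0 0; 0 .04 .015 .027 0 0 0; 0 .04 .015 .027 0 0 0; 0 .04 .015 .027 0 0 0; 0 .04 .015 .027 0 0 0; 0 .04 .015 -.15 0 0 0; 0 .04 .015 -.35 0 0 0; 0 .04 .015 -.5 0 0 0; 0 .04 .015 -.5 0 0 0" --grip_force 40

```text
time: 8.25
ee_pos: [0.3918, 0.2946, 0.2225]
orientation: [0.001, 0.383, 0.924, 0.003]
contact_force: [-0.3, 1.4, 0.8]
finger_gap: 0.0856
grip_force: 0.0
```

```bash
python3 -c "
from h import *
go((.561,.075,.19),(.561,.075,.09))
c=ctrl.camera('side');cv2.imwrite('pics/c.png',cv2.resize(c['frame'][100:300,180:400],None,fx=3,fy=3))
print(fit(c,'bottle',[.392,.288],.003))
c=ctrl.camera('top');print(fit(c,'bottle',[.392,.288],.003))"
```

```text
t 8.25 p [0.3918 0.2946 0.2225] gap 0.0856 F 0.0 [-0.3  1.4  0.8] yaw y 44.95 tilt [ 0.005  0.005 -1.   ]
(0.561, 0.075, 0.19) [-1.375 -0.178  0.161] rows 7.0
(0.561, 0.075, 0.09) [-1.375 -0.182  0.661] rows 8.0
([0.3893, 0.3046], np.float64(0.924))
([0.3879, 0.2945], np.float64(0.91))
```

View pics/c.png

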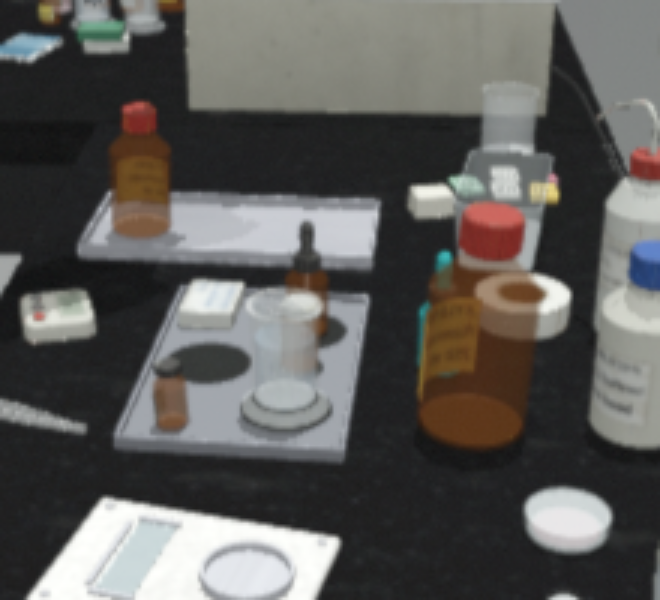

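The bottle stands in the tray's near end (140,180 in the crop). Next is the dropper.

Emit:
servo_tool --commands "0 -.2 -.03 0 0 0 0; 0 -.4 -.06 0 0 0 0; 0 -.6 -.08 0 0 0 0; 0 -.8 -.1 0 0 0 0; 0 -.95 -.12 0 0 0 0; 0 -.95 -.12 0 0 0 0"

```text
time: 8.95
ee_pos: [0.5099, 0.1361, 0.2161]
orientation: [0.0, 0.386, 0.923, -0.001]
contact_force: [-0.0, -1.3, -0.3]
finger_gap: 0.0855
grip_force: 0.0
```

Emit:
servo_tool --commands "0 -.2 -.03 0 0 0 0; 0 -.425 -.06 .1 0 0 0; 0 -.425 -.06 .16 0 0 0; 0 -.425 -.06 .16 0 0 0; 0 -.425 -.06 .16 0 0 0"

```text
time: 9.37
ee_pos: [0.5581, 0.0729, 0.1836]
orientation: [-0.001, 0.383, 0.924, -0.001]
contact_force: [-0.1, 0.5, 0.0]
finger_gap: 0.0854
grip_force: 0.0
```

```bash
python3 -c "
from h import *
go((.561,.075,.19),(.561,.075,.068))"
```

```text
t 9.37 p [0.5581 0.0729 0.1836] gap 0.0854 F 0.0 [-0.1  0.5  0. ] yaw y 44.92 tilt [-0.003 -0.001 -1.   ]
(0.561, 0.075, 0.19) [-0.003  0.018 -0.032] rows 1.0
(0.561, 0.075, 0.068) [-0.004  0.02   0.578] rows 3.0
```

Emit:
servo_tool --commands "0 0 .018 .2 0 0 0; 0 0 .018 .4 0 0 0; 0 0 .018 .52 0 0 0; 0 0 .018 .575 0 0 0; 0 0 .018 .575 0 0 0; 1 0 .018 .575 0 0 0; 1 0 .018 .575 0 0 0; 1 0 .018 .575 0 0 0; 1 0 .018 .575 0 0 0; 1 0 .018 .575 0 0 0; 1 0 .018 .575 0 0 0; 1 0 .018 .575 0 0 0"

```text
time: 10.37
ee_pos: [0.5621, 0.0758, 0.0712]
orientation: [0.001, 0.383, 0.924, 0.0]
contact_force: [-0.7, 0.3, 10.8]
finger_gap: 0.0207
grip_force: 38.7
```

```bash
python3 -c "
from h import *
go((.479,.291,.15),(.479,.291,.068))"
```

```text
t 10.37 p [0.5621 0.0758 0.0712] gap 0.0207 F 38.7 [-0.7  0.3 10.8] yaw y 44.97 tilt [ 0.001  0.    -1.   ]
(0.479, 0.291, 0.15) [ 1.054  0.467 -0.394] rows 6.0
(0.479, 0.291, 0.068) [1.055 0.467 0.016] rows 6.0
```

Emit:
servo_tool --commands "1 0 0 -.15 0 0 0; 1 0 0 -.32 0 0 0; 1 .2 .09 -.35 0 0 0; 1 .4 .18 -.35 0 0 0; 1 .6 .27 -.35 0 0 0; 1 .8 .36 -.35 0 0 0; 1 .96 .43 -.35 0 0 0; 1 .96 .43 -.35 0 0 0; 1 .96 .43 -.35 0 0 0; 1 .96 .43 -.35 0 0 0"

```text
time: 11.2
ee_pos: [0.4866, 0.2724, 0.1404]
orientation: [0.0, 0.383, 0.924, -0.0]
contact_force: [0.5, -0.4, -1.6]
finger_gap: 0.0206
grip_force: 39.4
```

```bash
python3 -c "
from h import *
go((.479,.291,.072))"
```

```text
t 11.2 p [0.4866 0.2724 0.1404] gap 0.0206 F 39.4 [ 0.5 -0.4 -1.6] yaw y 45.02 tilt [ 0. -0. -1.]
(0.479, 0.291, 0.072) [0.093 0.039 0.342] rows 2.0
```

Emit:
servo_tool --commands "1 .093 .039 .1 0 0 0; 1 .093 .039 .24 0 0 0; 1 .093 .039 .32 0 0 0; 1 .093 .039 .355 0 0 0; 1 .093 .039 .355 0 0 0; 1 .093 .039 .355 0 0 0; 0 .093 .039 .355 0 0 0; 0 .093 .039 .355 0 0 0; 0 .093 .039 .355 0 0 0; 0 .093 .039 .2 0 0 0; 0 .093 .039 0 0 0 0; 0 .093 .039 -.2 0 0 0"

```text
time: 12.2
ee_pos: [0.4786, 0.2906, 0.1815]
orientation: [-0.0, 0.383, 0.924, -0.001]
contact_force: [1.0, -0.2, 0.5]
finger_gap: 0.0856
grip_force: 0.0
```

```bash
python3 -c "
from h import *
go((.553,-.057,.17),(.553,-.057,.06))
c=ctrl.camera('top');print(fit(c,'dropper',[.479,.291],.003),fit(c,'coplin',[.551,-.057],.006),fit(c,'jar',[.558,.01],.006))"
```

```text
t 12.2 p [0.4786 0.2906 0.1815] gap 0.0856 F 0.0 [ 1.  -0.2  0.5] yaw y 44.96 tilt [-0.001 -0.001 -1.   ]
(0.553, -0.057, 0.17) [-1.493 -0.964  0.059] rows 9.0
(0.553, -0.057, 0.06) [-1.493 -0.964  0.609] rows 10.0
([0.4787, 0.2881], np.float64(0.832)) ([0.5514, -0.0578], np.float64(0.931)) ([0.5583, 0.0103], np.float64(0.89))
```

Emit:
servo_tool --commands "0 -.17 -.11 0 0 0 0; 0 -.34 -.22 0 0 0 0; 0 -.5 -.33 0 0 0 0; 0 -.67 -.43 0 0 0 0; 0 -.84 -.54 0 0 0 0; 0 -.95 -.62 0 0 0 0"

```text
time: 12.9
ee_pos: [0.5255, 0.0652, 0.1795]
orientation: [-0.0, 0.384, 0.923, -0.001]
contact_force: [0.1, -0.0, -0.4]
finger_gap: 0.0856
grip_force: 0.0
```

Emit:
servo_tool --commands "0 -.17 -.11 0 0 0 0; 0 -.34 -.22 0 0 0 0; 0 -.54 -.345 0 0 0 0; 0 -.54 -.345 0 0 0 0; 0 -.54 -.345 0 0 0 0; 0 -.54 -.345 0 0 0 0"

```text
time: 13.4
ee_pos: [0.5526, -0.0563, 0.1793]
orientation: [-0.001, 0.383, 0.924, -0.0]
contact_force: [-0.5, -0.5, -0.3]
finger_gap: 0.0856
grip_force: 0.0
```

```bash
python3 -c "
from h import *
go((.553,-.057,.064))"
```

```text
t 13.4 p [ 0.5526 -0.0563  0.1793] gap 0.0856 F 0.0 [-0.5 -0.5 -0.3] yaw y 44.92 tilt [-0.002  0.    -1.   ]
(0.553, -0.057, 0.064) [-0.005 -0.     0.577] rows 3.0
```

Emit:
servo_tool --commands "0 0 0 .2 0 0 0; 0 0 0 .4 0 0 0; 0 0 0 .53 0 0 0; 0 0 0 .577 0 0 0; 0 0 0 .577 0 0 0; 1 0 0 .577 0 0 0; 1 0 0 .577 0 0 0; 1 0 0 .577 0 0 0; 1 0 0 .577 0 0 0; 1 0 0 .577 0 0 0; 1 0 0 .577 0 0 0" --grip_force 30

```text
time: 14.32
ee_pos: [0.5543, -0.056, 0.0668]
orientation: [0.001, 0.383, 0.924, 0.001]
contact_force: [-0.4, -0.9, 8.2]
finger_gap: 0.0555
grip_force: 30.1
```

```bash
python3 -c "
from h import *
go((.567,.286,.15),(.567,.286,.061))"
```

```text
t 14.32 p [ 0.5543 -0.056   0.0668] gap 0.0555 F 30.1 [-0.4 -0.9  8.2] yaw y 44.98 tilt [ 0.003  0.    -1.   ]
(0.567, 0.286, 0.15) [ 1.164  1.255 -0.416] rows 9.0
(0.567, 0.286, 0.061) [1.165 1.254 0.029] rows 9.0
```

Emit:
servo_tool --commands "1 0 0 -.15 0 0 0; 1 0 0 -.32 0 0 0; 1 0 0 -.42 0 0 0; 1 .14 .14 -.42 0 0 0; 1 .28 .28 -.42 0 0 0; 1 .42 .42 -.42 0 0 0; 1 .56 .56 -.42 0 0 0; 1 .7 .7 -.42 0 0 0; 1 .84 .84 -.42 0 0 0; 1 .95 .95 -.42 0 0 0; 1 .95 .95 -.42 0 0 0"

```text
time: 15.23
ee_pos: [0.5523, 0.2208, 0.1499]
orientation: [-0.0, 0.379, 0.925, 0.002]
contact_force: [-0.8, 1.0, -1.6]
finger_gap: 0.0552
grip_force: 32.5
```

```bash
python3 -c "
from h import *
go((.567,.286,.15),(.567,.286,.065))"
```

```text
t 15.23 p [0.5523 0.2208 0.1499] gap 0.0552 F 32.5 [-0.8  1.  -1.6] yaw y 45.44 tilt [ 0.001  0.004 -1.   ]
(0.567, 0.286, 0.15) [0.176 0.284 0.001] rows 2.0
(0.567, 0.286, 0.065) [0.176 0.282 0.426] rows 3.0
```

Emit:
servo_tool --commands "1 .1 .15 0 0 0 0; 1 .18 .3 0 0 0 0; 1 .18 .3 0 0 0 0; 1 .18 .3 0 0 0 0; 1 .18 .3 .15 0 0 0; 1 .18 .3 .28 0 0 0; 1 .18 .3 .36 0 0 0; 1 .18 .3 .36 0 0 0; 1 .18 .3 .36 0 0 0"

```text
time: 15.98
ee_pos: [0.5703, 0.2797, 0.0776]
orientation: [0.0, 0.383, 0.924, -0.0]
contact_force: [1.0, -0.4, -0.3]
finger_gap: 0.0556
grip_force: 32.7
```

```bash
python3 -c "
from h import *
go((.567,.286,.065))"
```

```text
t 15.98 p [0.5703 0.2797 0.0776] gap 0.0556 F 32.7 [ 1.  -0.4 -0.3] yaw y 44.93 tilt [-0.    -0.001 -1.   ]
(0.567, 0.286, 0.065) [0.034 0.011 0.063] rows 1.0
```

Emit:
servo_tool --commands "1 .034 .011 .04 0 0 0; 1 .034 .011 .063 0 0 0; 1 .034 .011 .063 0 0 0; 1 .034 .011 .063 0 0 0; 0 .034 .011 .063 0 0 0; 0 .034 .011 .063 0 0 0; 0 .034 .011 .063 0 0 0; 0 .034 .011 .063 0 0 0; 0 .034 .011 -.1 0 0 0; 0 .034 .011 -.3 0 0 0; 0 .034 .011 -.45 0 0 0; 0 .034 .011 -.45 0 0 0" --grip_force 30

```text
time: 16.98
ee_pos: [0.5694, 0.2878, 0.1731]
orientation: [0.002, 0.383, 0.924, 0.003]
contact_force: [0.1, -0.1, 0.2]
finger_gap: 0.0855
grip_force: 0.0
```

```bash
python3 -c "
from h import *
go((.557,.0095,.13))
c=ctrl.camera('side');cv2.imwrite('pics/d.png',cv2.resize(c['frame'][100:300,180:400],None,fx=3,fy=3))
c=ctrl.camera('top');print(fit(c,'coplin',[.567,.286],.003))
b=[d for d in ctrl.mark_of(c,'dish')[:2]];print([ray(c,d['at'],.01) for d in b])
print(ray(c,(389.7,235.3),.017))"
```

```text
t 16.98 p [0.5694 0.2878 0.1731] gap 0.0855 F 0.0 [ 0.1 -0.1  0.2] yaw y 44.96 tilt [ 0.007  0.004 -1.   ]
(0.557, 0.0095, 0.13) [-0.94  -1.029  0.209] rows 7.0
([0.5641, 0.2838], np.float64(0.588))
[array([ 0.54221076, -0.27497277,  0.01      ])]
[ 0.53885609 -0.27381735  0.017     ]
```

View pics/d.png

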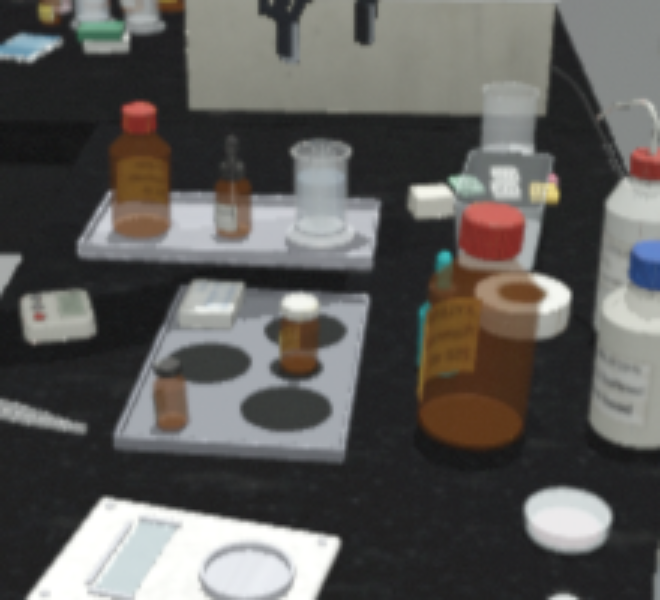

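All three vessels stand upright in the tray at (140,180), (233,195) and (320,195), and the jar (298,335) is free. Now the jar.

Emit:
servo_tool --commands "0 -.14 -.15 0 0 0 0; 0 -.28 -.3 0 0 0 0; 0 -.42 -.46 0 0 0 0; 0 -.56 -.61 0 0 0 0; 0 -.7 -.77 0 0 0 0; 0 -.84 -.9 0 0 0 0; 0 -.94 -1 .1 0 0 0; 0 -.94 -1 .2 0 0 0; 0 -.94 -1 .2 0 0 0; 0 -.94 -1 .2 0 0 0"

```text
time: 18.02
ee_pos: [0.5575, 0.0128, 0.1257]
orientation: [-0.001, 0.383, 0.924, -0.001]
contact_force: [0.6, 0.3, 1.3]
finger_gap: 0.0855
grip_force: 0.0
```

```bash
python3 -c "
from h import *
go((.5565,.0095,.032))"
```

```text
t 18.02 p [0.5575 0.0128 0.1257] gap 0.0855 F 0.0 [0.6 0.3 1.3] yaw y 44.98 tilt [-0.003 -0.    -1.   ]
(0.5565, 0.0095, 0.032) [-0.009 -0.014  0.469] rows 3.0
```

Emit:
servo_tool --commands "0 -.009 -.014 .2 0 0 0; 0 -.009 -.014 .38 0 0 0; 0 -.009 -.014 .47 0 0 0; 0 -.009 -.014 .47 0 0 0; 1 -.009 -.014 .47 0 0 0; 1 -.009 -.014 .47 0 0 0; 1 -.009 -.014 .47 0 0 0; 1 -.009 -.014 .47 0 0 0; 1 -.009 -.014 .47 0 0 0; 1 -.009 -.014 .47 0 0 0; 1 -.009 -.014 .47 0 0 0" --grip_force 30

```text
time: 18.93
ee_pos: [0.5584, 0.0095, 0.0342]
orientation: [0.001, 0.383, 0.924, 0.001]
contact_force: [-2.1, 0.9, 13.8]
finger_gap: 0.0301
grip_force: 28.6
```

```bash
python3 -c "
from h import *
go((.54,-.277,.11),(.54,-.277,.038))"
```

```text
t 18.93 p [0.5584 0.0095 0.0342] gap 0.0301 F 28.6 [-2.1  0.9 13.8] yaw y 44.99 tilt [ 0.002  0.    -1.   ]
(0.54, -0.277, 0.11) [-0.948 -1.077 -0.38 ] rows 8.0
(0.54, -0.277, 0.038) [-0.948 -1.077 -0.02 ] rows 7.0
```

Emit:
servo_tool --commands "1 0 0 -.15 0 0 0; 1 0 0 -.32 0 0 0; 1 0 0 -.38 0 0 0; 1 -.15 -.16 -.38 0 0 0; 1 -.29 -.32 -.38 0 0 0; 1 -.43 -.48 -.38 0 0 0; 1 -.57 -.65 -.38 0 0 0; 1 -.71 -.81 -.38 0 0 0; 1 -.84 -.95 -.38 0 0 0; 1 -.95 -1 -.38 0 0 0; 1 -.95 -1 -.38 0 0 0; 1 -.95 -1 -.38 0 0 0"

```text
time: 19.93
ee_pos: [0.5502, -0.2681, 0.109]
orientation: [0.0, 0.384, 0.923, -0.0]
contact_force: [-0.7, 1.2, -0.9]
finger_gap: 0.0299
grip_force: 30.7
```

```bash
python3 -c "
from h import *
go((.54,-.277,.07),(.54,-.277,.039))"
```

```text
t 19.93 p [ 0.5502 -0.2681  0.109 ] gap 0.0299 F 30.7 [-0.7  1.2 -0.9] yaw y 44.83 tilt [ 0. -0. -1.]
(0.54, -0.277, 0.07) [ 0.005 -0.068  0.195] rows 1.0
(0.54, -0.277, 0.039) [ 0.005 -0.068  0.35 ] rows 2.0
```

Emit:
servo_tool --commands "1 .005 -.068 0 0 0 0; 1 .005 -.068 0 0 0 0; 1 .005 -.068 .15 0 0 0; 1 .005 -.068 .23 0 0 0; 1 .005 -.068 .23 0 0 0; 1 .005 -.068 .23 0 0 0"

```text
time: 20.43
ee_pos: [0.5401, -0.2744, 0.0629]
orientation: [-0.001, 0.382, 0.924, 0.0]
contact_force: [-0.3, -0.2, -0.0]
finger_gap: 0.0301
grip_force: 30.7
```

```bash
python3 -c "
from h import *
go((.54,-.277,.039))
c=ctrl.camera('side');cv2.imwrite('pics/e.png',cv2.resize(c['frame'][200:330,170:330],None,fx=4.5,fy=4.5))"
```

```text
t 20.43 p [ 0.5401 -0.2744  0.0629] gap 0.0301 F 30.7 [-0.3 -0.2 -0. ] yaw y 45.03 tilt [-0.001  0.001 -1.   ]
(0.54, -0.277, 0.039) [-0.009 -0.009  0.119] rows 1.0
```

View pics/e.png

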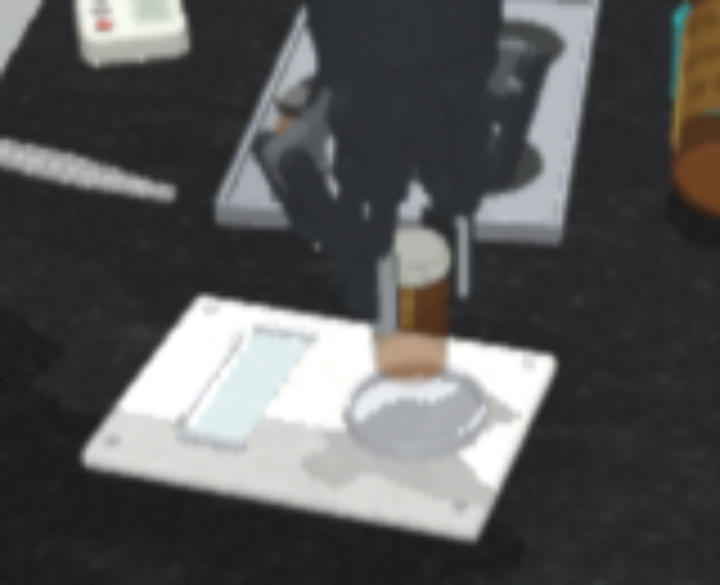

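The jar hangs above the dish, its foot at (410,358) and the dish centre at (416,412) in the crop. I compare the two in the same camera.

```bash
python3 -c "
from h import *
c=ctrl.camera('side');o=np.array([170,200])
f=lambda x,y:(np.array([x,y])+.5)/4.5-.5+o
print('jar',ray(c,f(410,358),.0347),'dish rim',ray(c,f(416,412),.016))
print(proj(c,[.54,-.277,.017]),f(416,412),proj(c,[.5401,-.2744,.0347]),f(410,358))
c=ctrl.camera('top'); print(ctrl.mark_of(c,'jar')[:1] and [ray(c,d['at'],.0347) for d in ctrl.mark_of(c,'jar')[:2]])"
```

```text
jar [ 0.54201096 -0.26774273  0.0347    ] dish rim [ 0.54526528 -0.27961119  0.016     ]
[259.36885833 289.80088842] [262.05555556 291.16666667] [259.38016504 281.2213174 ] [260.72222222 279.16666667]
[array([ 0.54964342, -0.27676188,  0.0347    ])]
```

Emit:
servo_tool --commands "1 -.021 -.013 0 0 0 0; 1 -.021 -.013 .05 0 0 0; 1 -.021 -.013 .09 0 0 0; 1 -.021 -.013 .119 0 0 0; 1 -.021 -.013 .119 0 0 0; 1 -.021 -.013 .119 0 0 0"

```text
time: 21.18
ee_pos: [0.541, -0.28, 0.0382]
orientation: [-0.001, 0.383, 0.924, -0.0]
contact_force: [0.3, -0.6, -1.4]
finger_gap: 0.0297
grip_force: 32.0
```

```bash
python3 -c "
from h import *
go((.542,-.280,.038))
c=ctrl.camera('side');cv2.imwrite('pics/f.png',cv2.resize(c['frame'][200:330,170:330],None,fx=4.5,fy=4.5))"
```

```text
t 21.18 p [ 0.541  -0.28    0.0382] gap 0.0297 F 32.0 [ 0.3 -0.6 -1.4] yaw y 44.98 tilt [-0.001  0.    -1.   ]
(0.542, -0.28, 0.038) [-0.004  0.004  0.001] rows 1.0
```

View pics/f.png

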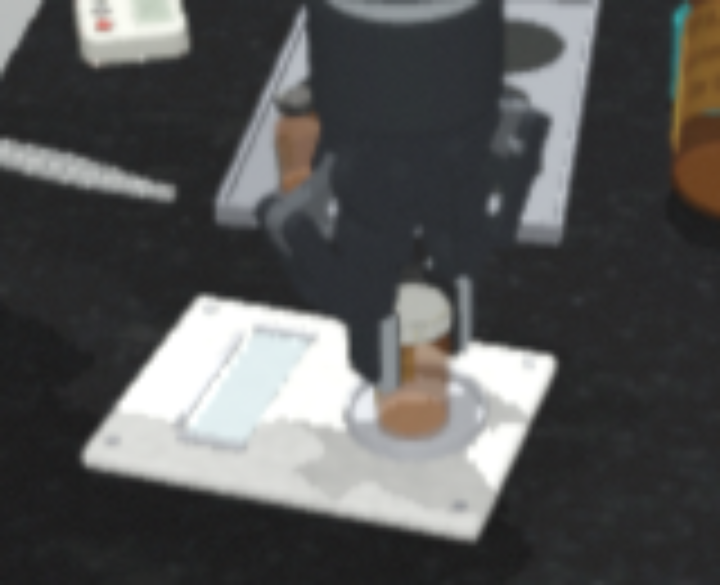

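The jar stands inside the dish (413,415), centred to within a few mm. I release and rise.

Emit:
servo_tool --commands "0 0 0 0 0 0 0; 0 0 0 0 0 0 0; 0 0 0 0 0 0 0; 0 0 0 -.2 0 0 0; 0 0 0 -.4 0 0 0; 0 0 0 -.6 0 0 0; 0 0 0 -.7 0 0 0; 0 0 0 -.7 0 0 0"

```text
time: 21.9
ee_pos: [0.5431, -0.2812, 0.1841]
orientation: [0.003, 0.383, 0.924, 0.0]
contact_force: [-0.2, 0.1, -0.5]
finger_gap: 0.0855
grip_force: 0.0
```

Emit:
servo_tool --commands "0 .15 .15 0 0 0 0; 0 .29 .29 0 0 0 0; 0 .43 .43 0 0 0 0; 0 .57 .57 0 0 0 0; 0 .71 .71 0 0 0 0; 0 .85 .85 0 0 0 0; 0 1 1 0 0 0 0; 0 1 1 0 0 0 0"

```text
time: 22.57
ee_pos: [0.5412, 0.0114, 0.1786]
orientation: [-0.001, 0.379, 0.926, 0.001]
contact_force: [0.7, 1.3, -0.5]
finger_gap: 0.0851
grip_force: 0.0
```

```bash
python3 -c "
from h import *
go((.568,.288,.178))
c=ctrl.camera('side');cv2.imwrite('pics/g.png',cv2.resize(c['frame'][100:330,170:390],None,fx=2.6,fy=2.6))
c=ctrl.camera('top');print([ray(c,d['at'],.01) for d in ctrl.mark_of(c,'jar')[:2]],fit(c,'jar',[.541,-.28],.01))"
```

```text
t 22.57 p [0.5412 0.0114 0.1786] gap 0.0851 F 0.0 [ 0.7  1.3 -0.5] yaw y 45.51 tilt [-0.001  0.003 -1.   ]
(0.568, 0.288, 0.178) [0.874 1.081 0.008] rows 7.0
[array([ 0.54792649, -0.28325219,  0.01      ])] ([0.5409, -0.2794], np.float64(0.921))
```

View pics/g.png

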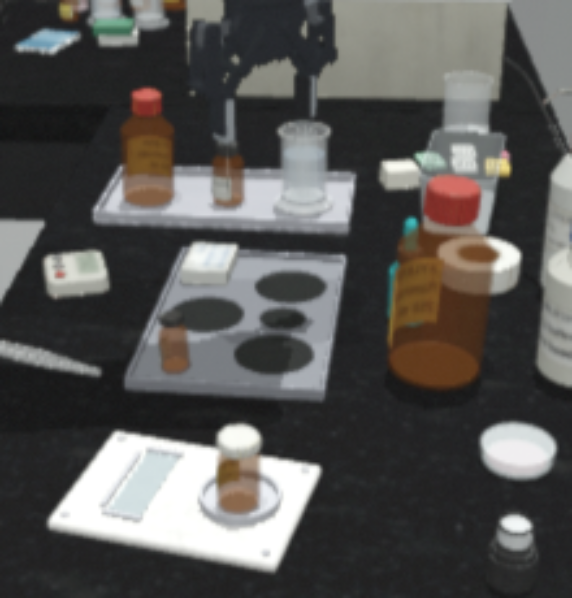

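The jar stands upright in the dish (238,480). Now I go back for the coplin.

Emit:
servo_tool --commands "0 .15 .18 0 0 0 0; 0 .29 .35 0 0 0 0; 0 .43 .52 0 0 0 0; 0 .57 .69 0 0 0 0; 0 .71 .86 0 0 0 0; 0 .88 1 0 0 0 0; 0 .88 1 0 0 0 0; 0 .88 1 0 0 0 0; 0 .88 1 0 0 0 0"

```text
time: 23.52
ee_pos: [0.5587, 0.2678, 0.1787]
orientation: [0.0, 0.383, 0.924, -0.0]
contact_force: [1.2, -1.1, 0.2]
finger_gap: 0.0856
grip_force: 0.0
```

```bash
python3 -c "
from h import *
go((.568,.287,.063))"
```

```text
t 23.52 p [0.5587 0.2678 0.1787] gap 0.0856 F 0.0 [ 1.2 -1.1  0.2] yaw y 44.97 tilt [-0.    -0.001 -1.   ]
(0.568, 0.287, 0.063) [0.035 0.101 0.578] rows 3.0
```

Emit:
servo_tool --commands "0 .035 .101 0 0 0 0; 0 .035 .101 .1 0 0 0; 0 .035 .101 .3 0 0 0; 0 .035 .101 .48 0 0 0; 0 .035 .101 .578 0 0 0; 0 .035 .101 .578 0 0 0; 1 .035 .101 .578 0 0 0; 1 .035 .101 .578 0 0 0; 1 .035 .101 .578 0 0 0; 1 .035 .101 .578 0 0 0; 1 .035 .101 .578 0 0 0; 1 .035 .101 .578 0 0 0" --grip_force 30

```text
time: 24.52
ee_pos: [0.569, 0.2877, 0.0658]
orientation: [0.001, 0.383, 0.924, 0.001]
contact_force: [-1.3, -2.4, 6.2]
finger_gap: 0.055
grip_force: 30.3
```

```bash
python3 -c "
from h import *
go((.554,-.056,.13))"
```

```text
t 24.52 p [0.569  0.2877 0.0658] gap 0.055 F 30.3 [-1.3 -2.4  6.2] yaw y 44.96 tilt [ 0.003  0.001 -1.   ]
(0.554, -0.056, 0.13) [-1.164 -1.266 -0.323] rows 9.0
```

Emit:
servo_tool --commands "1 0 0 -.15 0 0 0; 1 0 0 -.3 0 0 0; 1 -.14 -.15 -.36 0 0 0; 1 -.28 -.3 -.36 0 0 0; 1 -.42 -.45 -.36 0 0 0; 1 -.56 -.6 -.36 0 0 0; 1 -.7 -.75 -.36 0 0 0; 1 -.84 -.9 -.36 0 0 0; 1 -.94 -1 -.36 0 0 0; 1 -.94 -1 -.36 0 0 0; 1 -.94 -1 -.36 0 0 0"

```text
time: 25.43
ee_pos: [0.5597, 0.0113, 0.1371]
orientation: [0.001, 0.384, 0.923, 0.0]
contact_force: [1.5, 0.8, -1.5]
finger_gap: 0.0553
grip_force: 32.5
```

```bash
python3 -c "
from h import *
go((.554,-.056,.0695))"
```

```text
t 25.43 p [0.5597 0.0113 0.1371] gap 0.0553 F 32.5 [ 1.5  0.8 -1.5] yaw y 44.78 tilt [ 0.002  0.    -1.   ]
(0.554, -0.056, 0.0695) [-0.218 -0.258  0.338] rows 3.0
```

Emit:
servo_tool --commands "1 -.12 -.13 0 0 0 0; 1 -.215 -.255 0 0 0 0; 1 -.215 -.255 0 0 0 0; 1 -.215 -.255 .1 0 0 0; 1 -.215 -.255 .2 0 0 0; 1 -.215 -.255 .27 0 0 0; 1 -.215 -.255 .27 0 0 0; 1 -.215 -.255 .27 0 0 0"

```text
time: 26.1
ee_pos: [0.5537, -0.0523, 0.082]
orientation: [-0.0, 0.382, 0.924, 0.0]
contact_force: [0.1, -0.6, -0.7]
finger_gap: 0.0551
grip_force: 32.6
```

```bash
python3 -c "
from h import *
go((.554,-.056,.0695))"
```

```text
t 26.1 p [ 0.5537 -0.0523  0.082 ] gap 0.0551 F 32.6 [ 0.1 -0.6 -0.7] yaw y 45.04 tilt [-0.  0. -1.]
(0.554, -0.056, 0.0695) [-0.014 -0.012  0.062] rows 1.0
```

Lower, release and rise, then head for the dropper.

Emit:
servo_tool --commands "1 -.014 -.012 .03 0 0 0; 1 -.014 -.012 .063 0 0 0; 1 -.014 -.012 .063 0 0 0; 1 -.014 -.012 .063 0 0 0; 1 -.014 -.012 .063 0 0 0; 0 -.014 -.012 .063 0 0 0; 0 -.014 -.012 .063 0 0 0; 0 -.014 -.012 .063 0 0 0; 0 -.014 -.012 -.1 0 0 0; 0 -.014 -.012 -.3 0 0 0; 0 -.014 -.012 -.5 0 0 0; 0 -.014 -.012 -.5 0 0 0"

```text
time: 27.1
ee_pos: [0.5567, -0.0572, 0.1882]
orientation: [0.004, 0.383, 0.924, 0.002]
contact_force: [0.6, 0.2, 0.7]
finger_gap: 0.0854
grip_force: 0.0
```

Emit:
servo_tool --commands "0 .17 .11 0 0 0 0; 0 .34 .22 0 0 0 0; 0 .5 .33 0 0 0 0; 0 .67 .43 0 0 0 0; 0 .84 .54 0 0 0 0; 0 .95 .62 0 0 0 0; 0 .95 .62 0 0 0 0"

```text
time: 27.68
ee_pos: [0.5058, 0.1717, 0.1814]
orientation: [-0.001, 0.379, 0.925, 0.001]
contact_force: [0.3, 0.8, 0.1]
finger_gap: 0.0852
grip_force: 0.0
```

```bash
python3 -c "
from h import *
go((.479,.291,.18))
c=ctrl.camera('top');print(fit(c,'coplin',[.553,-.057],.006))"
```

```text
t 27.68 p [0.5058 0.1717 0.1814] gap 0.0852 F 0.0 [0.3 0.8 0.1] yaw y 45.4 tilt [-0.     0.002 -1.   ]
(0.479, 0.291, 0.18) [0.514 0.331 0.008] rows 3.0
([0.5491, -0.0582], np.float64(0.964))
```

Emit:
servo_tool --commands "0 .18 .12 0 0 0 0; 0 .35 .24 0 0 0 0; 0 .54 .36 0 0 0 0; 0 .54 .36 0 0 0 0; 0 .54 .36 0 0 0 0; 0 .54 .36 0 0 0 0"

```text
time: 28.28
ee_pos: [0.4822, 0.2915, 0.1814]
orientation: [0.0, 0.383, 0.924, -0.0]
contact_force: [-0.2, -1.2, -0.6]
finger_gap: 0.0855
grip_force: 0.0
```

```bash
python3 -c "
from h import *
go((.479,.291,.068))"
```

```text
t 28.28 p [0.4822 0.2915 0.1814] gap 0.0855 F 0.0 [-0.2 -1.2 -0.6] yaw y 44.94 tilt [ 0.    -0.001 -1.   ]
(0.479, 0.291, 0.068) [ 0.01  -0.013  0.567] rows 3.0
```

Emit:
servo_tool --commands "0 .01 -.013 .2 0 0 0; 0 .01 -.013 .4 0 0 0; 0 .01 -.013 .52 0 0 0; 0 .01 -.013 .563 0 0 0; 0 .01 -.013 .563 0 0 0; 1 .01 -.013 .563 0 0 0; 1 .01 -.013 .563 0 0 0; 1 .01 -.013 .563 0 0 0; 1 .01 -.013 .563 0 0 0; 1 .01 -.013 .563 0 0 0; 1 .01 -.013 .563 0 0 0; 1 .01 -.013 .563 0 0 0" --grip_force 40

```text
time: 29.28
ee_pos: [0.4789, 0.2924, 0.0697]
orientation: [0.0, 0.383, 0.924, 0.0]
contact_force: [-1.4, -1.2, 10.7]
finger_gap: 0.0208
grip_force: 38.8
```

```bash
python3 -c "
from h import *
go((.562,.0755,.14))"
```

```text
t 29.28 p [0.4789 0.2924 0.0697] gap 0.0208 F 38.8 [-1.4 -1.2 10.7] yaw y 44.99 tilt [ 0.001  0.001 -1.   ]
(0.562, 0.0755, 0.14) [-1.061 -0.473 -0.352] rows 6.0
```

Emit:
servo_tool --commands "1 0 0 -.15 0 0 0; 1 0 0 -.32 0 0 0; 1 -.2 -.09 -.35 0 0 0; 1 -.4 -.18 -.35 0 0 0; 1 -.6 -.27 -.35 0 0 0; 1 -.8 -.36 -.35 0 0 0; 1 -1 -.46 -.35 0 0 0; 1 -1 -.46 -.35 0 0 0; 1 -1 -.46 -.35 0 0 0; 1 -1 -.46 -.35 0 0 0"

```text
time: 30.12
ee_pos: [0.555, 0.0849, 0.139]
orientation: [0.0, 0.384, 0.923, 0.0]
contact_force: [-0.3, 1.3, -0.3]
finger_gap: 0.0206
grip_force: 39.2
```

```bash
python3 -c "
from h import *
go((.562,.0757,.0735))"
```

```text
t 30.12 p [0.555  0.0849 0.139 ] gap 0.0206 F 39.2 [-0.3  1.3 -0.3] yaw y 44.88 tilt [ 0.  0. -1.]
(0.562, 0.0757, 0.0735) [-0.057 -0.008  0.328] rows 2.0
```

Emit:
servo_tool --commands "1 -.057 -.008 0 0 0 0; 1 -.057 -.008 .12 0 0 0; 1 -.057 -.008 .24 0 0 0; 1 -.057 -.008 .27 0 0 0; 1 -.057 -.008 .27 0 0 0; 1 -.057 -.008 .27 0 0 0; 1 -.057 -.008 .27 0 0 0"

```text
time: 30.7
ee_pos: [0.5624, 0.0769, 0.0861]
orientation: [0.001, 0.383, 0.924, 0.0]
contact_force: [0.7, -0.2, -0.7]
finger_gap: 0.0206
grip_force: 39.3
```

```bash
python3 -c "
from h import *
go((.562,.0757,.0735))"
```

```text
t 30.7 p [0.5624 0.0769 0.0861] gap 0.0206 F 39.3 [ 0.7 -0.2 -0.7] yaw y 45.01 tilt [ 0.001  0.    -1.   ]
(0.562, 0.0757, 0.0735) [-0.003 -0.006  0.063] rows 1.0
```

Emit:
servo_tool --commands "1 -.003 -.006 .03 0 0 0; 1 -.003 -.006 .064 0 0 0; 1 -.003 -.006 .064 0 0 0; 1 -.003 -.006 .064 0 0 0; 0 -.003 -.006 .064 0 0 0; 0 -.003 -.006 .064 0 0 0; 0 -.003 -.006 .064 0 0 0; 0 -.003 -.006 -.1 0 0 0; 0 -.003 -.006 -.3 0 0 0; 0 -.003 -.006 -.5 0 0 0; 0 -.003 -.006 -.55 0 0 0; 0 -.003 -.006 -.55 0 0 0"

```text
time: 31.7
ee_pos: [0.5629, 0.0755, 0.1983]
orientation: [0.002, 0.383, 0.924, 0.002]
contact_force: [0.2, -0.6, -0.4]
finger_gap: 0.0855
grip_force: 0.0
```

Emit:
servo_tool --commands "0 .2 .03 0 0 0 0; 0 .4 .06 0 0 0 0; 0 .6 .08 0 0 0 0; 0 .8 .1 0 0 0 0; 0 .97 .12 0 0 0 0; 0 .97 .12 0 0 0 0; 0 .97 .12 0 0 0 0"

```text
time: 32.28
ee_pos: [0.4398, 0.2309, 0.1942]
orientation: [-0.0, 0.381, 0.925, -0.0]
contact_force: [0.3, -0.5, -0.6]
finger_gap: 0.0851
grip_force: 0.0
```

```bash
python3 -c "
from h import *
go((.390,.2935,.19))
c=ctrl.camera('top');print(fit(c,'dropper',[.5617,.075],.006),fit(c,'bottle',[.388,.2945],.003))"
```

```text
t 32.28 p [0.4398 0.2309 0.1942] gap 0.0851 F 0.0 [ 0.3 -0.5 -0.6] yaw y 45.2 tilt [-0.001 -0.    -1.   ]
(0.39, 0.2935, 0.19) [0.397 0.047 0.021] rows 2.0
([0.5634, 0.0716], np.float64(0.916)) ([0.3881, 0.2928], np.float64(0.729))
```

Emit:
servo_tool --commands "0 .2 .03 0 0 0 0; 0 .4 .05 0 0 0 0; 0 .4 .05 0 0 0 0; 0 .4 .05 0 0 0 0; 0 .4 .05 0 0 0 0"

```text
time: 32.85
ee_pos: [0.3924, 0.2922, 0.1947]
orientation: [0.0, 0.383, 0.924, -0.0]
contact_force: [0.3, -0.5, 0.4]
finger_gap: 0.0854
grip_force: 0.0
```

```bash
python3 -c "
from h import *
go((.390,.2935,.113))"
```

```text
t 32.85 p [0.3924 0.2922 0.1947] gap 0.0854 F 0.0 [ 0.3 -0.5  0.4] yaw y 44.92 tilt [ 0.    -0.001 -1.   ]
(0.39, 0.2935, 0.113) [ 0.013 -0.004  0.409] rows 2.0
```

Emit:
servo_tool --commands "0 .013 -.004 .15 0 0 0; 0 .013 -.004 .3 0 0 0; 0 .013 -.004 .405 0 0 0; 0 .013 -.004 .405 0 0 0; 0 .013 -.004 .405 0 0 0; 1 .013 -.004 .405 0 0 0; 1 .013 -.004 .405 0 0 0; 1 .013 -.004 .405 0 0 0; 1 .013 -.004 .405 0 0 0; 1 .013 -.004 .405 0 0 0; 1 .013 -.004 .405 0 0 0; 1 .013 -.004 .405 0 0 0" --grip_force 60

```text
time: 33.85
ee_pos: [0.3897, 0.2947, 0.1149]
orientation: [0.0, 0.383, 0.924, 0.001]
contact_force: [-2.6, -2.8, 17.8]
finger_gap: 0.0297
grip_force: 57.9
```

```bash
python3 -c "
from h import *
go((.487,.01,.185))"
```

```text
t 33.85 p [0.3897 0.2947 0.1149] gap 0.0297 F 57.9 [-2.6 -2.8 17.8] yaw y 44.98 tilt [ 0.001  0.001 -1.   ]
(0.487, 0.01, 0.185) [-1.351 -0.662 -0.351] rows 8.0
```

Emit:
servo_tool --commands "1 0 0 -.15 0 0 0; 1 0 0 -.35 0 0 0; 1 -.18 -.09 -.37 0 0 0; 1 -.36 -.18 -.37 0 0 0; 1 -.54 -.27 -.37 0 0 0; 1 -.72 -.36 -.37 0 0 0; 1 -.88 -.44 -.37 0 0 0; 1 -1 -.5 -.37 0 0 0; 1 -1 -.5 -.37 0 0 0"

```text
time: 34.6
ee_pos: [0.4611, 0.0768, 0.1883]
orientation: [0.001, 0.386, 0.923, -0.001]
contact_force: [-1.3, -1.7, -2.6]
finger_gap: 0.0298
grip_force: 61.7
```

```bash
python3 -c "
from h import *
go((.4875,.0097,.1184))"
```

```text
t 34.6 p [0.4611 0.0768 0.1883] gap 0.0298 F 61.7 [-1.3 -1.7 -2.6] yaw y 44.63 tilt [ 0.001 -0.002 -1.   ]
(0.4875, 0.0097, 0.1184) [-0.331 -0.142  0.35 ] rows 3.0
```

Emit:
servo_tool --commands "1 -.17 -.07 0 0 0 0; 1 -.33 -.145 0 0 0 0; 1 -.33 -.145 0 0 0 0; 1 -.33 -.145 .12 0 0 0; 1 -.33 -.145 .24 0 0 0; 1 -.33 -.145 .3 0 0 0; 1 -.33 -.145 .3 0 0 0; 1 -.33 -.145 .3 0 0 0; 1 -.33 -.145 .3 0 0 0"

```text
time: 35.35
ee_pos: [0.4865, 0.0151, 0.1288]
orientation: [0.0, 0.383, 0.924, 0.0]
contact_force: [-0.5, 0.3, -1.9]
finger_gap: 0.0293
grip_force: 61.8
```

```bash
python3 -c "
from h import *
go((.4875,.0097,.1184))"
```

```text
t 35.35 p [0.4865 0.0151 0.1288] gap 0.0293 F 61.8 [-0.5  0.3 -1.9] yaw y 44.99 tilt [ 0.001  0.    -1.   ]
(0.4875, 0.0097, 0.1184) [-0.022 -0.016  0.052] rows 1.0
```

Emit:
servo_tool --commands "1 -.022 -.016 0 0 0 0; 1 -.022 -.016 .03 0 0 0; 1 -.022 -.016 .053 0 0 0; 1 -.022 -.016 .053 0 0 0; 1 -.022 -.016 .053 0 0 0; 0 -.022 -.016 .053 0 0 0; 0 -.022 -.016 .053 0 0 0; 0 -.022 -.016 .053 0 0 0; 0 -.022 -.016 .053 0 0 0; 0 -.022 -.016 -.15 0 0 0; 0 -.022 -.016 -.35 0 0 0; 0 -.022 -.016 -.5 0 0 0"

```text
time: 36.35
ee_pos: [0.487, 0.0094, 0.2302]
orientation: [0.0, 0.383, 0.924, 0.0]
contact_force: [-0.2, 0.1, 0.5]
finger_gap: 0.0854
grip_force: 0.0
```

Emit:
servo_tool --commands "0 .17 .11 -.1 0 0 0; 0 .34 .22 -.1 0 0 0; 0 .5 .33 -.1 0 0 0; 0 .67 .43 -.1 0 0 0; 0 .84 .54 -.1 0 0 0; 0 .84 .54 -.1 0 0 0; 0 .84 .54 -.1 0 0 0; 0 .84 .54 -.1 0 0 0"

```text
time: 37.02
ee_pos: [0.4445, 0.2045, 0.2477]
orientation: [0.0, 0.383, 0.924, -0.0]
contact_force: [-0.5, 0.1, 0.1]
finger_gap: 0.0855
grip_force: 0.0
```

```bash
python3 -c "
from h import *
X={'bottle':(.486,.01),'coplin':(.551,-.058),'dropper':(.562,.074),'jar':(.541,-.28)}
go()
for n in('top','side'):
    c=ctrl.camera(n)
    for k,v in X.items(): print(n,k,fit(c,k,list(v),.01 if k=='jar' else .006))
    if n=='side': cv2.imwrite('pics/z.png',cv2.resize(c['frame'][100:330,170:390],None,fx=2.6,fy=2.6))"
```

```text
t 37.02 p [0.4445 0.2045 0.2477] gap 0.0855 F 0.0 [-0.5  0.1  0.1] yaw y 45.0 tilt [-0. -0. -1.]
top bottle ([0.4854, 0.0085], np.float64(0.925))
top coplin ([0.5499, -0.058], np.float64(0.945))
top dropper ([0.5634, 0.071], np.float64(0.895))
top jar ([0.5411, -0.2785], np.float64(0.913))
side bottle ([0.4886, 0.0153], np.float64(0.931))
side coplin ([0.5511, -0.0534], np.float64(0.947))
side dropper ([0.5647, 0.0849], np.float64(0.481))
side jar ([0.5434, -0.2754], np.float64(0.896))
```

View pics/z.png

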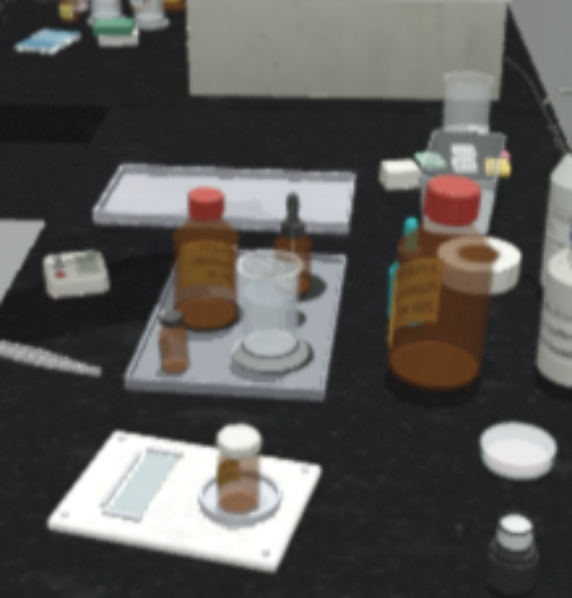

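Everything stands upright. The jar is in the dish (238,480), and the bottle (205,260), dropper (292,255) and coplin (270,310) are back within about 4 mm of their start spots. Handing in.

```bash
python3 -c "
from bench import ctrl
print(ctrl.hand_in())"
```

```text
the job is handed in; nothing more can be done
None
```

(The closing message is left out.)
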